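Book a box into bay three

TASK

Book the tall box in at the check-in station: squeeze the orange trigger of the fixed scanner fully against its stop and let it spring back, then press the red lever knob of the spring-return bay dial down past its first two notches to the third one (three orange dots) and hold it there with the fingers, without going on to the fourth. Finish while still holding the dial in the third notch, because it springs home if let go; leave the two boxes and the paint tin where they stand.

Things in the scene. Friction and masses are not known exactly. Their poses are not given: they have to be found in the camera images.
- scanner: Fixed grey pistol-shaped scanner lying on its side on two posts; origin under its 185 x 110 mm base plate (12 mm thick). x runs along the handle to the head, y where the nose looks (to the tall box), z up. Handle 22 mm wide (y), 72 to 98 mm above the bench, from x -100 to +12 mm; head from x 8 to 62 mm, top 110 mm up. The orange trigger blade stands on the handle's +y side.
- scanner_grip (a point): Squeeze point of handle and trigger, axes as body scanner, 85 mm above the bench, free below and above for 30 mm along x. Here handle back is at y -18.8 mm, the trigger's outer face at +28.5 mm free and +18.7 mm squeezed (37.5 mm across). The trigger blade is 9 mm thick, 20 mm tall, hinged near the head 48 mm from this point; its free end lies away from the head.
- trigger (a joint): Scanner trigger, rad: 0 free, 0.2 squeezed against its stop; a spring returns it. Squeezing takes about 3 N at first and 5 N at the stop, at the squeeze point, along -y of point scanner_grip.
- dial_unit: Fixed blue dial housing on a grey base plate; origin on the bench under its middle. The dial faces -x, its lever stands out to +y, z up. Housing: x -30 to +28 mm, y -60 to +36 mm, top 152 mm up. The front scale shows one, two, three (orange) and four dots; a white pointer opposite the lever shows the notch.
- dial_axis (a point): Point on the dial's axis in the middle plane of the lever knob, fixed to the housing, 120 mm above the bench and 35 mm in front of the housing. x is the dial's axis, pointing into the housing; y is the side of the lever; z up.
- dial_knob (a point): Centre of the red cylindrical lever knob (18 mm diameter, 46 mm long along the dial's axis, free from above), 105 mm from dial_axis. At dial value q it is at y = 105*cos(0.5 - q), z = 105*sin(0.5 - q) mm in the frame of dial_axis: 50 mm above the axis when home, 41 mm below it in the third notch. The point turns with the dial.
- dial (a joint): Bay dial, rad, grows as the knob is pressed down: 0 home, notches at 0.3, 0.6, 0.9 (third), 1.2 (fourth, end stop). A spring always drives it home. The push needed at the knob rises from about 2.5 N at home to 4.5 N at the third notch, with about 1.5 N more while leaving a notch and 1.5 N less while entering the next.
- tall_box_mid (a point): Middle (half-way up) of the loose cream card box in front of the scanner's nose, 70 x 69 mm, 110 mm tall; to be left alone.
- blue_box_mid (a point): Middle of a small loose blue card box, 72 x 51 x 35 mm, at the rear; to be left alone.
- paint_tin_mid (a point): Middle of a loose paint tin, 103 mm across, 120 mm tall, at the right rear; to be left alone.

How it is judged:
On the way, in this order (a step that is already met when the one before it is completed fails the run):
1. the scanner trigger is squeezed to its stop (beyond 0.17 of 0.2 rad) by the fingers (value of joint trigger above 0.17 rad and contact force between the fingers and trigger above 1 N), for 0.1 s.
2. the trigger has sprung back (below 0.03 rad) with the dial still home (below 0.15 rad) (value of joint trigger below 0.03 rad and value of joint dial below 0.15 rad), for 0.1 s.
3. the dial is in its third notch (0.9 rad, within 0.1) (value of joint dial between 0.8 and 1 rad), for 0.3 s.
At the end, for the whole second after the job is handed in: the fingers hold the dial still (under 0.1 rad/s) in its third notch, 0.9 rad within 0.1, pushing with more than 1 N; the trigger is free (below 0.03 rad); the two boxes and the tin are within 30 mm of where they stood (all of step 3 and velocity of joint dial between -0.1 and 0.1 rad/s and contact force between the fingers and dial above 1 N and value of joint trigger below 0.03 rad and distance of each of tall_box_mid, blue_box_mid, paint_tin_mid from where it was at the start of the episode below 0.03 m); the arm keeps its last pose, push and grip.
It fails at once if the dial is pressed on to the fourth notch (beyond 1.1 rad) (value of joint dial above 1.1 rad).
It fails at once if a box or the tin is shoved by more than 30 mm (distance of any of tall_box_mid, blue_box_mid, paint_tin_mid from where it was at the start of the episode above 0.03 m).
It also fails if it takes over 45 s, if anything falls off the work surface, if the arm or the gripper's body presses on something with over 40 N, if the wrist force passes 120 N, or if a joint passes its speed limit or range.

ROBOT

A 6-joint arm with a two-finger parallel gripper is mounted at the origin on the work surface; the furniture and walls round the work are solid. World frame = base frame: x ahead of the robot, y to its left, z up, the work surface at z = 0. Lengths are in m, angles in rad, forces in N, time in s.
With the tool pointing down it reaches from about 0.275 to 0.725 m from the base axis. Payload 5.6 kg.
Tool frame: the origin (TCP) lies at the very end of the fingers, on their centre line; the grasp point (between the pads) lies 19 mm behind it (manip.grip_depth is the x of the grasp point in the tool frame, in m); x points along the fingers, y is the direction in which the jaws open and shut, and the axes are right-handed (so a half turn about x gives the same grasp; the last joint's range is limited). The gripper opens to 85 mm and grips with 20 to 120 N. Pads are 22 mm wide; open, the fingers measure 114 mm over their backs; the gripper's body (76 mm by 85 mm) begins 54 mm behind the grasp point. The pads swing forward as they close: fully open they stand 13 mm farther back than shut.
Start: joints at [1.413, 0.255, 0.108, 0, -1.424, -0.285], TCP at [0.236, 0.497, 0.231] pointing down, gripper open.
Joint ranges: [-2.95, 2.95], [-1.21, 1.97], [-1.09, 1.5], [-2.87, 1.71], [-2.94, -0.07], [-3.05, 3.05]. Speed limits (rad/s): [2.57, 2.57, 3.14, 3.14, 3.14, 3.14].

INTERFACE

Orientations are given as a 3x3 rotation matrix whose columns are the frame's x, y, z axes.
In Python, from cell import manip gives the robot as it stands. The module is installed in compiled form; this text tells all that it offers.
- The arm moves only by the tool servo_tool, never from a script. Its argument "steps" is a list of rows, each a list of 7 numbers: the shift along the world's x, y, z in mm, then the turn, a rotation vector about the world's x, y, z in degrees, then the closure in counts, from 0 (fully open) to 255 (shut). A call has 1 to 10 rows; each row shifts and turns the commanded pose from where the row before left it; what a row does not reach is not made up. A row lasts 1/10 s, in which the tool goes at most 50 mm and 8.59 degrees, less where a joint would pass 70% of its speed; a pose out of reach is approached as far as the arm can. A call is refused whole if a number of a shift passes 50 or a number of a turn 8.59, either way. A call with a gripper value outside its range is refused whole. The fingers move at their own pace and stop on an object; the grip force is fixed at half the most. Time passes only in rows, so rows that do not move let the fingers close. It gives the time, the measured TCP pose, the force and the opening at its end, in the units of the state.
- manip.get_obs(): the state, without advancing time (a new reading comes with each control period).
- manip.capture(name): name is "scene" or "top" or "wrist"; returns a dict with "color" (400x640x3 uint8, red, green, blue), "mtx" (3x3 intrinsics, pixels), "R" (3x3) and "t" (3): a world point X has camera coordinates R X + t; the wrist camera has in their place "T_tool_cam" (4x4, takes a point from camera to tool coordinates, whose origin is the TCP and whose axes are the tool frame's). Camera axes: x right, y down, z forward; pixel columns grow to the right and rows downward; lengths in m; the calibration is good to about 2 mm. A picture is of the moment at which its call begins: read the wrist's pose just before it. There is no depth.
- manip.hand_in(): hands the job in, once; it reports no verdict.
Trained networks look in the newest picture that a camera, given by its name, has taken for a name from the list of things; names that differ only in an ending like _2 or _b are one class to them, and where a whole thing is asked for, a point or a joint stands for the part that bears it (a point fixed in the world has none). Each returns a list of dicts, best first, with "score" (0 to 1); they miss things now and then, are a little off and sometimes report something else, mostly with a low value. They report only what shows in the picture. A call takes as long as a camera call.
- manip.outline_of(camera, target): "region" (400x640 bool, what is visible of it).
- manip.place_of(camera, target): "position" ([x, y, z] in m, in the coordinates of the camera as it stood for that picture, good to about 4 mm: a listed point, or the origin of a listed thing).
The state is a dict: "time_s": time; "qpos": joint angles; "joint_vel": joint speeds; "joint_torque": joint torques, N m; "tool_pos": TCP position; "orientation": TCP orientation; "wrist_force": force on the tool from outside, world axes, zero at the start; "wrist_torque": the same for the moment, N m; "opening": opening from 0.0 (shut) to 1.0 (fully open).
Only numpy, scipy, OpenCV 4.12 (cv2) and the standard library are available. Lean on these libraries where they do the work, as an engineer would, in place of code of your own. Each camera call takes 0.05 s, during which the arm holds its last target.

## Working session

There is one attempt and no reset: what is moved stays moved. The work goes in short steps, Python scripts to look and compute and a tool call to move; the robot and the scene stay as the last step left them, time stands still between calls to the robot, and variables do not carry over. Pictures are saved under pics/ and viewed, and the job is handed in when it is done.

Besides the shell and the picture viewer there is one more tool, called after "Call:" by a JSON object that holds its "method" and its "body", one argument or row to a line. servo_tool: Moves the arm, as the interface text tells. Its arguments: {"type":"object","properties":{"steps":{"type":"array","items":{"type":"array","items":{"type":"number"}}}},"required":["steps"]}

```bash
mkdir -p pics; cat > h.py <<'E'
from cell import manip
import numpy as np, cv2
np.set_printoptions(precision=4,suppress=True)
def world(c,p): return c["R"].T@(np.array(p)-c["t"])
def save(c,n): cv2.imwrite("pics/"+n+".png",c["color"][:,:,::-1])
E
python3 - <<'E'
from h import *
o=manip.get_obs();print(o["time_s"],o["tool_pos"],o["orientation"],o["opening"])
for cam in ("scene","top"):
    c=manip.capture(cam);save(c,cam+"0")
    print(cam,"cam at",-c["R"].T@c["t"])
    for n in ["scanner","scanner_grip","dial_unit","dial_axis","dial_knob","tall_box_mid","blue_box_mid","paint_tin_mid"]:
        try:
            for d in manip.place_of(cam,n)[:2]: print(n,round(d["score"],2),world(c,d["position"]))
        except Exception as e: print(n,e)
print(manip.get_obs()["time_s"])
E
```

```text
0.0 [0.2354 0.4965 0.2304] [[-0.0008 -0.4285 -0.9035]
 [-0.0017 -0.9035  0.4285]
 [-1.      0.0019 -0.    ]] 1.0031080185462284
scene cam at [-0.1453 -0.484   0.8004]
scanner 0.76 [ 0.4886 -0.1827  0.0003]
scanner 0.16 [ 0.5058 -0.0306  0.054 ]
scanner_grip 0.9 [ 0.4486 -0.1788  0.087 ]
dial_unit 0.73 [ 0.4993  0.2127 -0.0021]
dial_axis 0.79 [0.4334 0.1957 0.1181]
dial_knob 0.84 [0.4138 0.2826 0.1716]
tall_box_mid 0.88 [ 0.511  -0.0324  0.0536]
blue_box_mid 0.57 [0.6664 0.0916 0.0216]
paint_tin_mid 0.92 [ 0.6046 -0.4292  0.0611]
top cam at [ 0.2952 -0.0558  1.5877]
scanner_grip 0.68 [ 0.4483 -0.1796  0.087 ]
dial_unit 0.87 [0.5002 0.2155 0.0009]
dial_axis 0.97 [0.4405 0.1971 0.1213]
dial_knob 0.63 [0.4082 0.2834 0.1678]
dial_knob 0.45 [0.4417 0.197  0.1216]
tall_box_mid 0.95 [ 0.5025 -0.0366  0.0526]
paint_tin_mid 0.82 [ 0.5969 -0.4353  0.0608]
paint_tin_mid 0.34 [0.411  0.2848 0.166 ]
0.9
```

View pics/scene0.png

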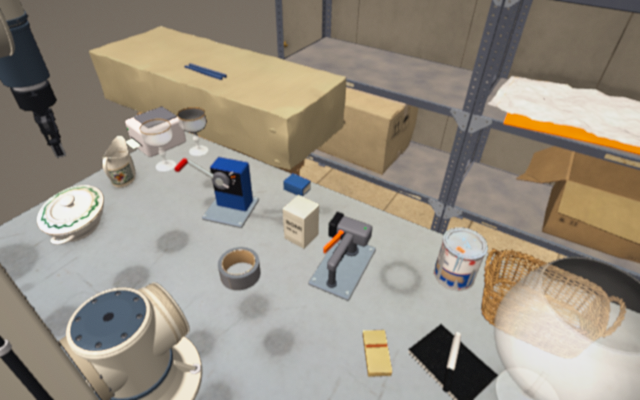

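View pics/top0.png

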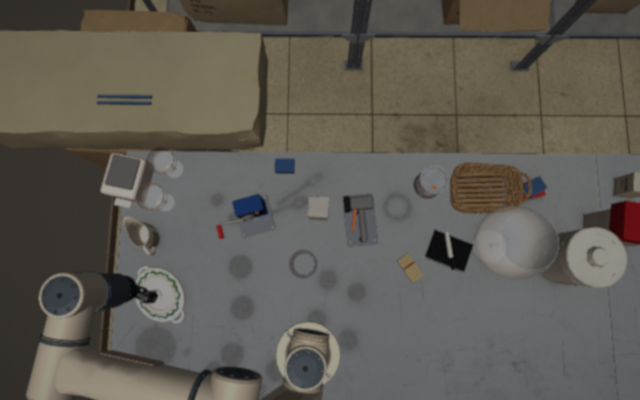

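The scene view shows the scanner at about (345,245) with its orange trigger, and the blue dial at (232,185) with its red knob at (181,165). The tall box is at (300,220). In the top view the scanner is at (360,220) and the knob at (221,231). I'll zoom in to get the yaws.

```bash
python3 - <<'E'
from h import *
a=cv2.imread("pics/top0.png")[150:270,200:400];cv2.imwrite("pics/topz.png",cv2.resize(a,None,fx=4,fy=4,interpolation=cv2.INTER_CUBIC))
a=cv2.imread("pics/scene0.png")[150:300,160:390];cv2.imwrite("pics/scz.png",cv2.resize(a,None,fx=3.4,fy=3.4,interpolation=cv2.INTER_CUBIC))
E
```

```text
(no output)
```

View pics/topz.png

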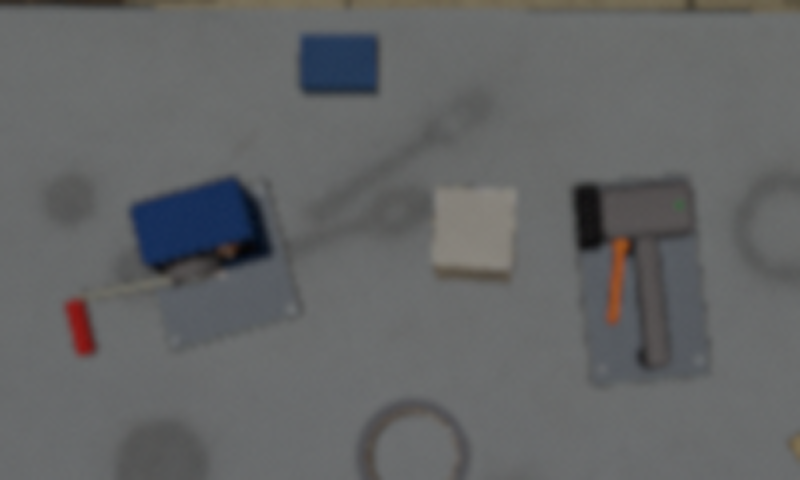

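View pics/scz.png

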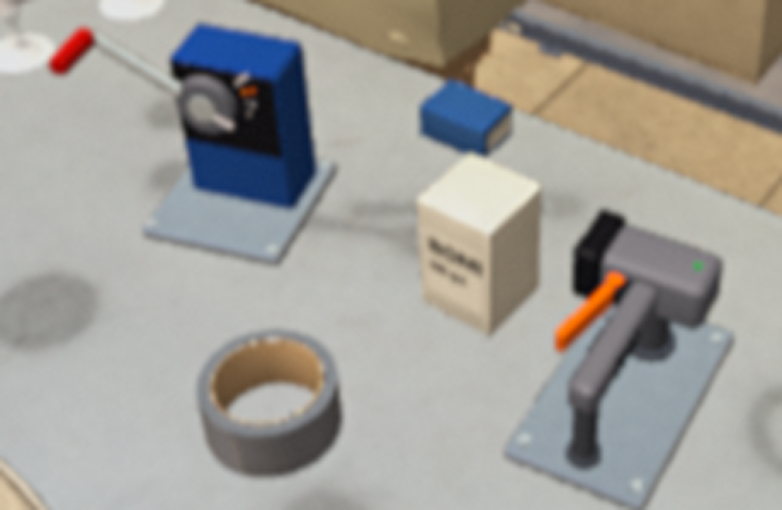

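Call:
{"method": "servo_tool", "body": {
  "steps": [
    [10,-35,8,0,0,3,0],
    [14,-44,8,0,0,3,0],
    [14,-44,4,0,0,3,0],
    [14,-44,0,0,0,3,0],
    [14,-44,0,0,0,3,0],
    [14,-44,0,0,0,3,0],
    [14,-44,0,0,0,3,0],
    [14,-44,0,0,0,3,0],
    [14,-44,0,0,0,3,0],
    [14,-44,0,0,0,3,0]
  ]
}}

```text
time_s: 1.9
tool_pos: [0.3717, 0.0642, 0.2517]
orientation: [[0.001, 0.083, -0.997], [0.001, -0.997, -0.083], [-1.0, -0.001, -0.001]]
wrist_force: [0.7, 1.0, -0.8]
opening: 0.997
```

Call:
{"method": "servo_tool", "body": {
  "steps": [
    [14,-44,0,0,0,0,0],
    [14,-44,0,0,0,0,0],
    [14,-44,0,0,0,0,0],
    [14,-44,0,0,0,0,0],
    [14,-44,0,0,0,0,0],
    [5,-20,0,0,0,0,0],
    [0,0,0,0,0,0,0]
  ]
}}

```text
time_s: 2.6
tool_pos: [0.4468, -0.1765, 0.2506]
orientation: [[-0.001, 0.077, -0.997], [-0.0, -0.997, -0.077], [-1.0, 0.0, 0.001]]
wrist_force: [0.2, 0.4, -0.6]
opening: 0.994
```

```bash
python3 - <<'E'
from h import *
o=manip.get_obs();print(o["time_s"],o["tool_pos"],o["orientation"],o["opening"],o["wrist_force"])
c=manip.capture("wrist");save(c,"w1");T=c["T_tool_cam"];print(T)
for n in ["scanner","scanner_grip","trigger","tall_box_mid"]:
    for d in manip.place_of("wrist",n)[:2]:
        p=T[:3,:3]@np.array(d["position"])+T[:3,3]; print(n,round(d["score"],2),o["tool_pos"]+o["orientation"]@p)
for n,r in (("scanner",None),("trigger",None)):
    for d in manip.outline_of("wrist",n)[:1]: print(n,d["score"],d["region"].sum())
E
```

```text
2.6 [ 0.4468 -0.1765  0.2506] [[-0.0014  0.0769 -0.997 ]
 [-0.0003 -0.997  -0.0769]
 [-1.      0.0002  0.0015]] 0.9944957971341709 [ 0.2347  0.3973 -0.5913]
[[-0.0001 -0.3031  0.953  -0.1423]
 [ 1.     -0.0004 -0.      0.0007]
 [ 0.0004  0.953   0.3031 -0.0773]
 [ 0.      0.      0.      1.    ]]
scanner 0.79 [ 0.4862 -0.1836  0.0032]
scanner_grip 0.63 [ 0.4485 -0.1807  0.0845]Traceback (most recent call last):
  File "<stdin>", line 5, in <module>
ValueError: it knows: blue_box_mid, dial_axis, dial_knob, dial_unit, paint_tin_mid, scanner, scanner_grip, tall_box_mid
```

View pics/w1.png

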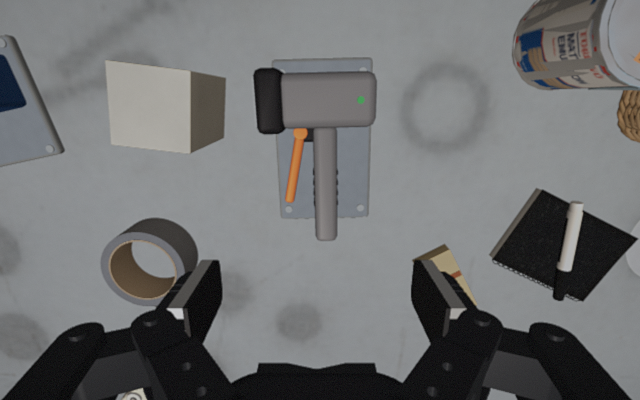

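The wrist view shows the handle running almost vertically at column 326 (rows 130–238). The orange trigger goes from (300,130) to (291,200). I'll check the yaw and position by intersecting rays with known heights.

```bash
python3 - <<'E'
from h import *
o=manip.get_obs();c=manip.capture("wrist");T=c["T_tool_cam"];print(o["tool_pos"])
R=o["orientation"]@T[:3,:3];t=o["tool_pos"]+o["orientation"]@T[:3,3];K=c["mtx"]
def hit(u,v,z):
    d=R@np.linalg.solve(K,[u,v,1]);return t+d*(z-t[2])/d[2]
for n,u,v,z in [("handle top-mid hi",326,140,.095),("handle lo",326.5,230,.095),("trig L hi",293.5,130,.095),("trig tip mid",291,199,.095),("plate TL",273,59,.012),("plate TR",371,59,.012),("plate BL",283,216,.012),("plate BR",367,216,.012)]: print(n,hit(u,v,z))
for n in ["scanner","scanner_grip"]:
    for d in manip.place_of("wrist",n)[:1]:
        print(n,t+R@np.array(d["position"]))
E
```

```text
[ 0.4465 -0.1738  0.2513]
handle top-mid hi [ 0.4862 -0.1802  0.095 ]
handle lo [ 0.3987 -0.1885  0.095 ]
trig L hi [ 0.4927 -0.1503  0.095 ]
trig tip mid [ 0.4278 -0.1518  0.095 ]
plate TL [ 0.5573 -0.1189  0.012 ]
plate TR [ 0.5658 -0.224   0.012 ]
plate BL [ 0.3783 -0.1386  0.012 ]
plate BR [ 0.3867 -0.2425  0.012 ]
scanner [ 0.4899 -0.1844  0.0035]
scanner_grip [ 0.4458 -0.1819  0.0849]
```

Call:
{"method": "servo_tool", "body": {
  "steps": [
    [2,-3,-40,0,0,1,0],
    [0,0,-45,0,0,0,0],
    [0,0,-45,0,0,0,0],
    [0,0,-36,0,0,0,0],
    [0,0,-20,0,0,0,0],
    [0,0,0,0,0,0,0]
  ]
}}

```text
time_s: 3.5
tool_pos: [0.4464, -0.176, 0.0628]
orientation: [[-0.006, 0.099, -0.995], [0.001, -0.995, -0.099], [-1.0, -0.002, 0.006]]
wrist_force: [-0.5, 0.1, 1.1]
opening: 0.999
```

```bash
python3 - <<'E'
from h import *
o=manip.get_obs();print(o["tool_pos"],o["wrist_force"])
c=manip.capture("wrist");save(c,"w2")
c=manip.capture("scene");cv2.imwrite("pics/s2.png",cv2.resize(c["color"][150:300,240:440,::-1],None,fx=4,fy=4,interpolation=cv2.INTER_CUBIC))
E
```

```text
[ 0.4464 -0.176   0.0628] [-0.4573  0.0833  1.058 ]
```

View pics/w2.png

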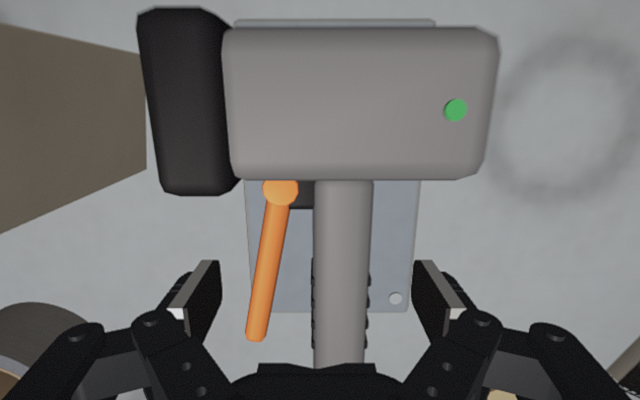

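View pics/s2.png

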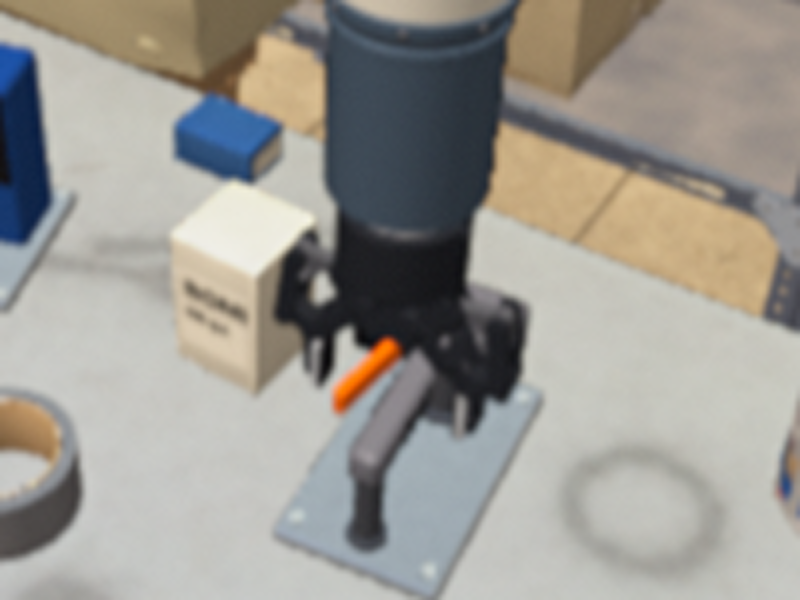

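The wrist view shows the trigger (column 250–285) and handle (315–372) between the pads (218 and 413), with clearance on both sides. I'll close gradually and watch the force.

Call:
{"method": "servo_tool", "body": {
  "steps": [
    [0,0,0,0,0,0,80],
    [0,0,0,0,0,0,100],
    [0,0,0,0,0,0,115],
    [0,0,0,0,0,0,120],
    [0,0,0,0,0,0,120]
  ]
}}

```text
time_s: 4.1
tool_pos: [0.4492, -0.1768, 0.0658]
orientation: [[0.002, 0.098, -0.995], [0.0, -0.995, -0.098], [-1.0, -0.0, -0.002]]
wrist_force: [1.4, 3.5, 1.8]
opening: 0.529
```

Call:
{"method": "servo_tool", "body": {
  "steps": [
    [0,0,0,0,0,0,128],
    [0,0,0,0,0,0,134],
    [0,0,0,0,0,0,138],
    [0,0,0,0,0,0,138]
  ]
}}

```text
time_s: 4.5
tool_pos: [0.4488, -0.177, 0.0653]
orientation: [[0.0, 0.098, -0.995], [0.0, -0.995, -0.098], [-1.0, -0.0, -0.0]]
wrist_force: [0.3, 4.0, 4.2]
opening: 0.461
```

Call:
{"method": "servo_tool", "body": {
  "steps": [
    [0,0,0,0,0,0,144],
    [0,0,0,0,0,0,150],
    [0,0,0,0,0,0,160],
    [0,0,0,0,0,0,160]
  ]
}}

```text
time_s: 4.9
tool_pos: [0.4488, -0.1779, 0.0657]
orientation: [[0.0, 0.099, -0.995], [-0.002, -0.995, -0.099], [-1.0, 0.002, -0.0]]
wrist_force: [-0.7, -2.8, 5.3]
opening: 0.414
```

Call:
{"method": "servo_tool", "body": {
  "steps": [
    [0,0,0,0,0,0,180],
    [0,0,0,0,0,0,200],
    [0,0,0,0,0,0,200]
  ]
}}

```text
time_s: 5.2
tool_pos: [0.4488, -0.1779, 0.0657]
orientation: [[0.0, 0.099, -0.995], [-0.002, -0.995, -0.099], [-1.0, 0.002, -0.0]]
wrist_force: [-0.1, -3.1, 4.8]
opening: 0.42
```

```bash
python3 - <<'E'
from h import *
c=manip.capture("wrist");save(c,"w3");o=manip.get_obs();print(o["opening"],o["wrist_force"])
E
```

```text
0.4174269064041972 [ 0.1729 -3.1872  4.9855]
```

View pics/w3.png

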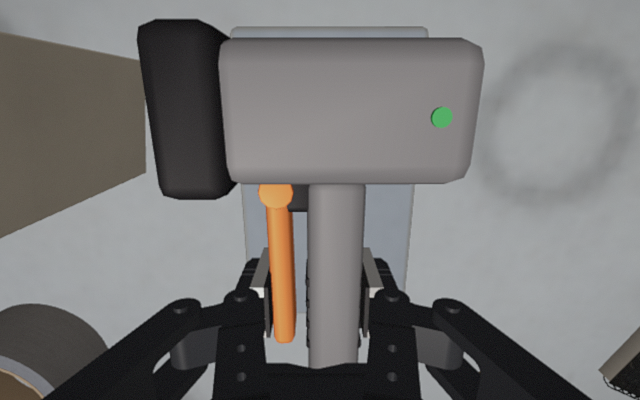

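The trigger turned about 12° (its tip moved from column 256 to 285), and the fingers stalled at about 36 mm. That means it is on its stop, so I'll release it.

Call:
{"method": "servo_tool", "body": {
  "steps": [
    [0,0,0,0,0,0,100],
    [0,0,0,0,0,0,50],
    [0,0,0,0,0,0,0],
    [0,0,0,0,0,0,0],
    [0,0,0,0,0,0,0],
    [0,0,0,0,0,0,0]
  ]
}}

```text
time_s: 5.85
tool_pos: [0.4485, -0.1771, 0.0652]
orientation: [[-0.0, 0.098, -0.995], [-0.0, -0.995, -0.098], [-1.0, 0.0, 0.0]]
wrist_force: [0.2, 0.1, 0.7]
opening: 1.002
```

```bash
python3 - <<'E'
from h import *
c=manip.capture("wrist");save(c,"w4");o=manip.get_obs();print(o["opening"],o["wrist_force"],o["tool_pos"],o["qpos"])
E
```

```text
1.0015826794552507 [ 0.3243 -0.0351  0.6765] [ 0.4485 -0.1771  0.0652] [-0.0501  0.2443 -0.355   0.0001 -0.9716  1.719 ]
```

View pics/w4.png

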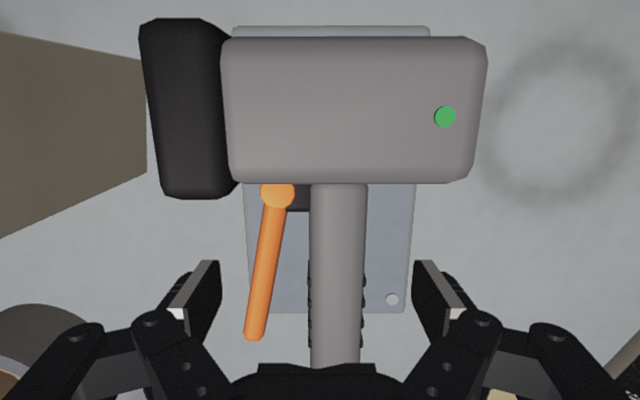

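The trigger is back at its free angle (tip at column 253). Next I rise, close the fingers, turn the jaws along the dial's axis and fly to the dial.

Call:
{"method": "servo_tool", "body": {
  "steps": [
    [0,0,35,0,0,0,0],
    [0,0,45,0,0,0,0],
    [0,0,45,0,0,-5,0],
    [0,10,45,0,0,-8,0],
    [0,40,45,0,0,-8,0],
    [0,45,15,0,0,-8,100],
    [0,45,0,0,0,-8,150],
    [0,45,0,0,0,-8,200],
    [0,45,0,0,0,-8,255],
    [-10,45,0,0,0,-8,255]
  ]
}}

```text
time_s: 6.9
tool_pos: [0.4405, 0.0723, 0.2861]
orientation: [[-0.0, -0.788, -0.616], [-0.0, -0.616, 0.788], [-1.0, 0.0, -0.0]]
wrist_force: [0.3, 0.2, 0.2]
opening: 0.148
```

Call:
{"method": "servo_tool", "body": {
  "steps": [
    [-15,45,0,0,0,-8,255],
    [-10,45,0,0,0,-5,255],
    [0,40,0,0,0,-3,255],
    [0,25,0,0,0,0,255],
    [0,0,0,0,0,0,255],
    [0,0,0,0,0,0,255]
  ]
}}

```text
time_s: 7.5
tool_pos: [0.4175, 0.2205, 0.286]
orientation: [[-0.0, -0.918, -0.397], [-0.001, -0.397, 0.918], [-1.0, 0.001, -0.0]]
wrist_force: [0.1, -0.4, 0.6]
opening: -0.0
```

```bash
cat > look.py <<'E'
from h import *
import sys
def look(n,names=("dial_unit","dial_axis","dial_knob")):
    o=manip.get_obs();c=manip.capture("wrist");save(c,n);T=c["T_tool_cam"]
    R=o["orientation"]@T[:3,:3];t=o["tool_pos"]+o["orientation"]@T[:3,3]
    print(o["time_s"],o["tool_pos"],o["opening"],o["wrist_force"],"yaw",np.degrees(np.arctan2(o["orientation"][1,1],o["orientation"][0,1])))
    print(o["qpos"])
    for m in names:
        for d in manip.place_of("wrist",m)[:1]: print(m,round(d["score"],2),t+R@np.array(d["position"]))
    np.savez("cam.npz",R=R,t=t,K=c["mtx"])
def hit(u,v,z):
    a=np.load("cam.npz");d=a["R"]@np.linalg.solve(a["K"],[u,v,1]);return a["t"]+d*(z-a["t"][2])/d[2]
E
python3 -c "
from look import *
look('d1')"
```

```text
7.5 [0.4175 0.2205 0.286 ] -0.00019415524097030868 [ 0.1403 -0.363   0.5549] yaw -156.63604667348932
[ 0.8191  0.0887  0.042   0.0001 -1.5249 -0.4113]
dial_unit 0.64 [ 0.4973  0.2166 -0.0015]
dial_axis 0.85 [0.4362 0.1933 0.1239]
dial_knob 0.77 [0.4083 0.2836 0.17  ]
```

View pics/d1.png

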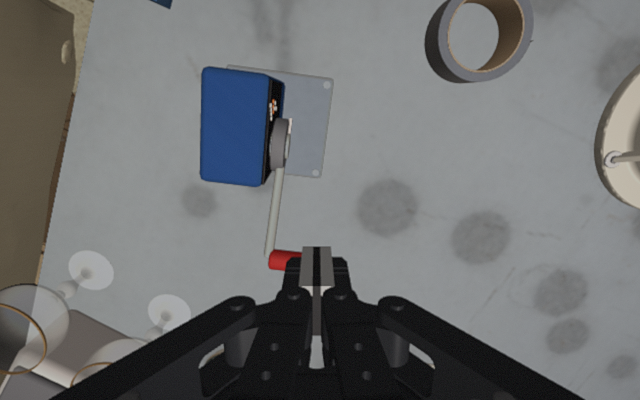

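```bash
python3 -c "
from look import *
def yaw(a,b): d=b-a; return np.degrees(np.arctan2(d[1],d[0]))
p=[hit(203,68,.152),hit(201,180,.152),hit(262,186,.152),hit(267,72,.152)]
print(np.array(p)); print('edges',yaw(p[0],p[1])-90,yaw(p[3],p[2])-90,yaw(p[2],p[1]),yaw(p[3],p[0]))
q=[hit(331,78,.01),hit(322,177,.01)];print('plate',yaw(*q)-90)
print('knob back end top/bot',hit(271,250,.17),hit(271,268,.17))
print('hub', hit(281,140,.12))
"
```

```text
[[0.5378 0.1647 0.152 ]
 [0.5122 0.2522 0.152 ]
 [0.4617 0.2363 0.152 ]
 [0.4906 0.1475 0.152 ]]
edges 16.282003017945925 18.059693750684502 17.494287635474116 19.9965196991368
plate 18.58771454843165
knob back end top/bot [0.4334 0.2815 0.17  ] [0.4271 0.298  0.17  ]
hub [0.4625 0.1977 0.12  ]
```

The knob position agrees between the networks, the geometry (axis at (0.437,0.195), yaw 18°) and the rays. In the picture the rod joins the knob's housing end at (270,255), so I'll press slightly in front of the knob's middle. First I go above the knob.

Call:
{"method": "servo_tool", "body": {
  "steps": [
    [-7,30,0,0,0,-3,255],
    [-7,32,0,0,0,-2.4,255],
    [0,0,-30,0,0,0,255],
    [0,0,-40,0,0,0,255],
    [0,0,-15,0,0,0,255],
    [0,0,0,0,0,0,255]
  ]
}}

```text
time_s: 8.3
tool_pos: [0.4027, 0.2805, 0.1991]
orientation: [[-0.004, -0.952, -0.306], [-0.004, -0.306, 0.952], [-1.0, 0.004, -0.002]]
wrist_force: [0.1, 0.5, 0.6]
opening: -0.002
```

```bash
python3 -c "
from look import *
look('d2')
c=manip.capture('scene');cv2.imwrite('pics/s3.png',cv2.resize(c['color'][100:250,130:330,::-1],None,fx=4,fy=4,interpolation=cv2.INTER_CUBIC))"
```

```text
8.3 [0.4027 0.2805 0.1991] -0.0017183915532118638 [0.0731 0.4885 0.5815] yaw -162.16482341130705
[ 0.9279  0.1544 -0.1015 -0.0007 -1.3199 -0.6165]
dial_unit 0.93 [0.4989 0.2139 0.0025]
dial_axis 0.66 [0.4343 0.1935 0.121 ]
dial_knob 0.73 [0.4057 0.2832 0.1746]
```

View pics/d2.png

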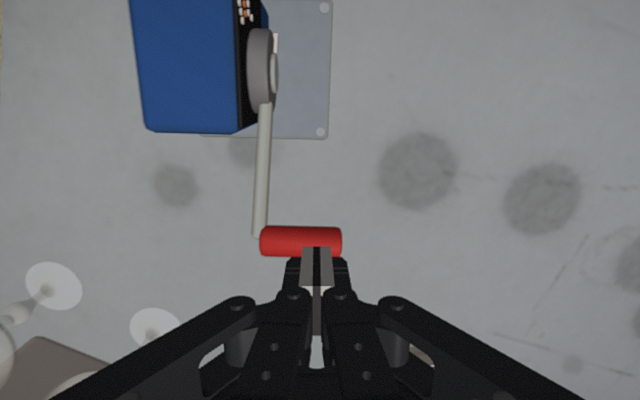

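View pics/s3.png

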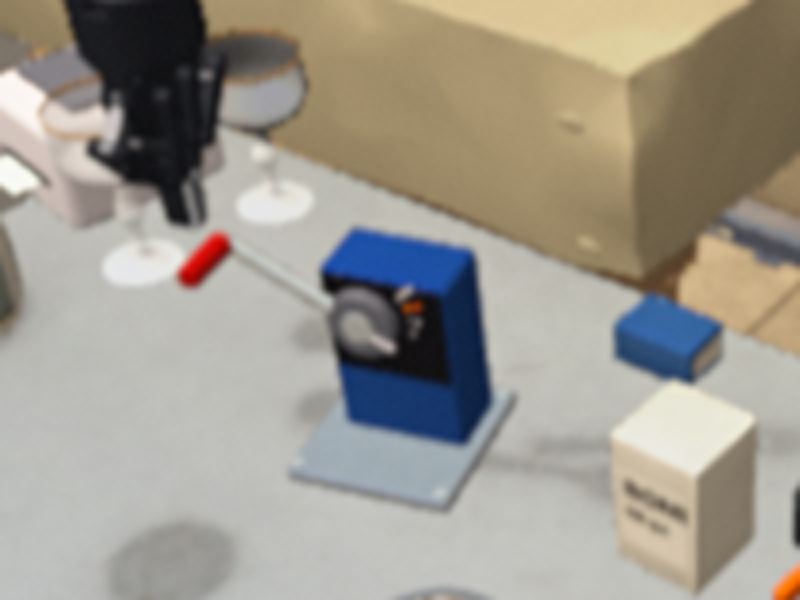

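```bash
python3 -c "
from look import *
for u,v,z in [(301,247,.199),(333,247,.199),(317,247,.199)]: print('tip',hit(u,v,z))
for u,v in [(260,241),(342,241),(301,241)]: print('knob centreline top',hit(u,v,.177))
"
```

```text
tip [0.4121 0.2737 0.199 ]
tip [0.3975 0.2691 0.199 ]
tip [0.4048 0.2714 0.199 ]
knob centreline top [0.4323 0.2875 0.177 ]
knob centreline top [0.3895 0.2738 0.177 ]
knob centreline top [0.4109 0.2807 0.177 ]
```

Call:
{"method": "servo_tool", "body": {
  "steps": [
    [0,0,-13,0,0,0,255],
    [0,0,-8,0,0,0,255],
    [-1.4,4.4,-9,0,0,0,255],
    [-1.1,3.4,-10,0,0,0,255],
    [-0.8,2.5,-10,0,0,0,255],
    [0,0,0,0,0,0,255]
  ]
}}

```text
time_s: 9.15
tool_pos: [0.4002, 0.2932, 0.1503]
orientation: [[-0.0, -0.951, -0.308], [-0.0, -0.308, 0.951], [-1.0, 0.0, -0.0]]
wrist_force: [-2.2, 3.1, 3.3]
opening: -0.001
```

```bash
python3 -c "
from look import *
look('d3')
c=manip.capture('scene');cv2.imwrite('pics/s4.png',cv2.resize(c['color'][100:250,130:330,::-1],None,fx=4,fy=4,interpolation=cv2.INTER_CUBIC))"
```

```text
9.15 [0.4002 0.2932 0.1503] -0.0006452657101742598 [-2.2073  3.109   3.3357] yaw -162.06836818428425
[ 0.9485  0.1908 -0.1847 -0.0003 -1.1956 -0.6355]
dial_unit 0.59 [0.5002 0.2154 0.0029]
dial_axis 0.58 [0.4372 0.1917 0.1226]
dial_knob 0.61 [0.4042 0.2966 0.1423]
```

View pics/d3.png

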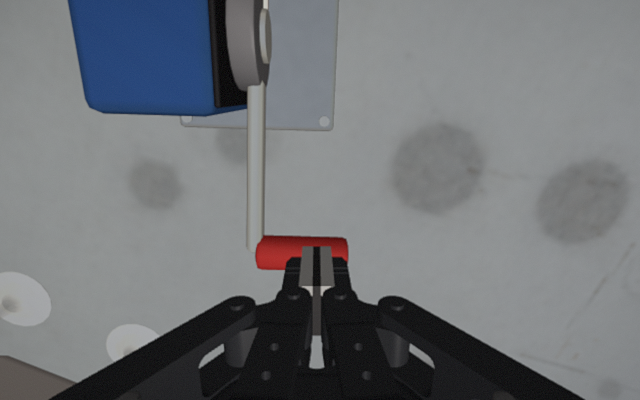

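View pics/s4.png

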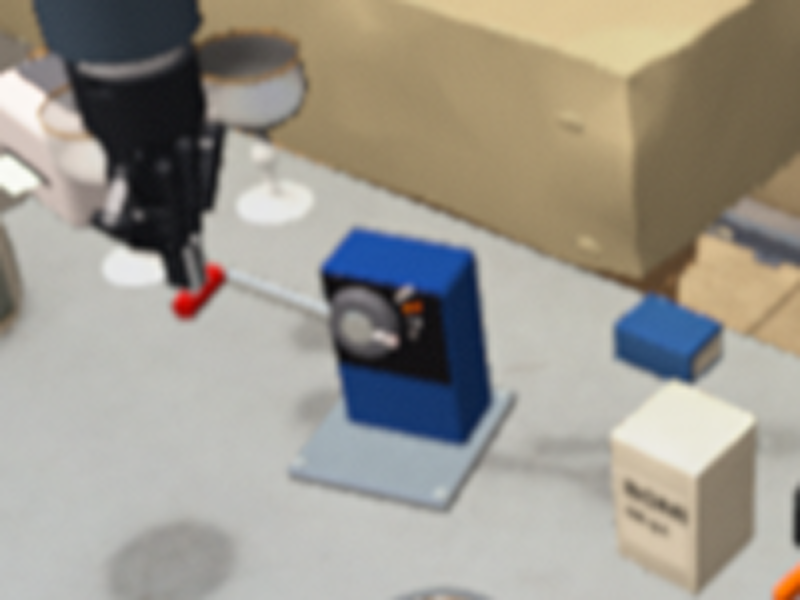

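The pointer has moved, and the fingertips sit on the knob (columns 257–348, tip at 300–333). I'm at about q = 0.3, so I'll go on to the second notch.

Call:
{"method": "servo_tool", "body": {
  "steps": [
    [-0.3,1,-5,0,0,0,255],
    [-0.3,1,-5,0,0,0,255],
    [-0.3,1,-5,0,0,0,255],
    [0,0,-5,0,0,0,255],
    [0,0,-6,0,0,0,255],
    [0,0,-5,0,0,0,255],
    [0,0,0,0,0,0,255]
  ]
}}

```text
time_s: 10.1
tool_pos: [0.3996, 0.2952, 0.1195]
orientation: [[-0.0, -0.952, -0.307], [-0.001, -0.307, 0.952], [-1.0, 0.001, -0.001]]
wrist_force: [-0.5, 2.8, 3.2]
opening: 0.002
```

Call:
{"method": "servo_tool", "body": {
  "steps": [
    [0.2,-0.6,-5,0,0,0,255],
    [0.2,-0.6,-5,0,0,0,255],
    [0.3,-1,-5,0,0,0,255],
    [0.3,-1.1,-5,0,0,0,255],
    [0.5,-1.5,-5,0,0,0,255],
    [0.5,-1.6,-4,0,0,0,255],
    [0,0,0,0,0,0,255]
  ]
}}

```text
time_s: 10.8
tool_pos: [0.4014, 0.2885, 0.0906]
orientation: [[-0.001, -0.952, -0.307], [-0.001, -0.307, 0.952], [-1.0, 0.001, -0.001]]
wrist_force: [-0.7, 1.5, 2.6]
opening: -0.004
```

```bash
python3 -c "
from look import *
look('d5')
c=manip.capture('scene');cv2.imwrite('pics/s5.png',cv2.resize(c['color'][100:250,130:330,::-1],None,fx=4,fy=4,interpolation=cv2.INTER_CUBIC))"
```

```text
10.8 [0.4014 0.2885 0.0906] -0.004386895133934943 [-0.6741  1.5432  2.5795] yaw -162.11928801863152
[ 0.941   0.2395 -0.2868  0.0002 -1.0457 -0.629 ]
dial_unit 0.93 [ 0.4985  0.2129 -0.0018]
dial_knob 0.9 [0.4058 0.2937 0.0837]
```

View pics/d5.png

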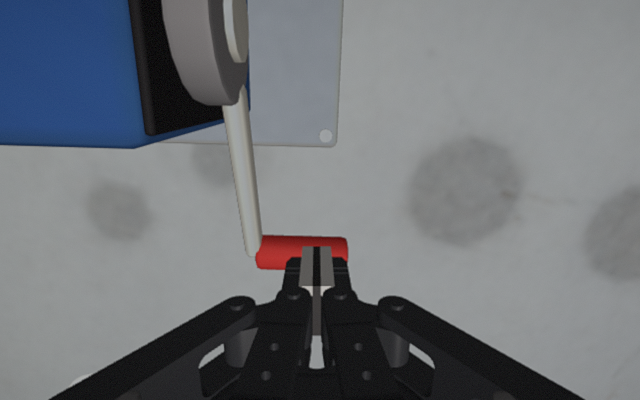

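View pics/s5.png

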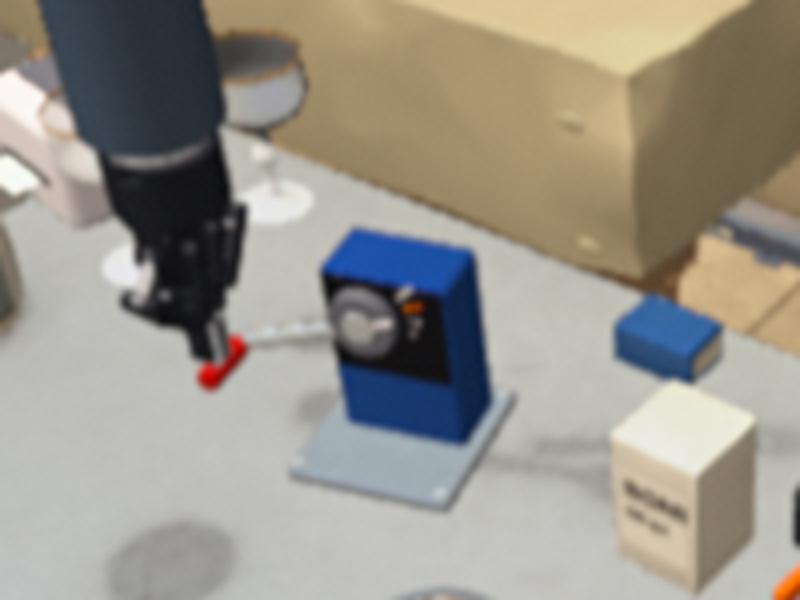

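The TCP z of 90.6 mm puts the dial at q ≈ 0.87. I'll press the last 2 mm and let it settle.

Call:
{"method": "servo_tool", "body": {
  "steps": [
    [0.2,-0.6,-2,0,0,0,255],
    [0,0,0,0,0,0,255],
    [0,0,0,0,0,0,255],
    [0,0,0,0,0,0,255],
    [0,0,0,0,0,0,255]
  ]
}}

```text
time_s: 11.55
tool_pos: [0.4016, 0.2883, 0.0892]
orientation: [[-0.0, -0.952, -0.307], [-0.001, -0.307, 0.952], [-1.0, 0.0, -0.0]]
wrist_force: [-1.7, 0.1, 3.5]
opening: 0.001
```

```bash
python3 -c "
from look import *
look('d6')
for cam in ('scene','top'):
    c=manip.capture(cam)
    for n in ['dial_knob','dial_axis','tall_box_mid','blue_box_mid','paint_tin_mid']:
        for d in manip.place_of(cam,n)[:1]: print(cam,n,round(d['score'],2),world(c,d['position']))
    if cam=='scene': cv2.imwrite('pics/s6.png',cv2.resize(c['color'][130:300,140:440,::-1],None,fx=2.6,fy=2.6,interpolation=cv2.INTER_CUBIC))
o=manip.get_obs();print(o['tool_pos'],o['wrist_force'],o['joint_vel'])"
```

```text
11.55 [0.4016 0.2883 0.0892] 0.0013661125834404943 [-1.6754  0.109   3.5277] yaw -162.1085811203252
[ 0.9402  0.2404 -0.2895  0.0001 -1.0415 -0.628 ]
dial_unit 0.98 [0.4951 0.2134 0.0009]
dial_axis 0.76 [0.4317 0.1941 0.123 ]
dial_knob 0.77 [0.4061 0.2883 0.081 ]
scene dial_axis 0.68 [0.4354 0.1959 0.1208]
scene tall_box_mid 0.9 [ 0.5069 -0.0314  0.0557]
scene blue_box_mid 0.92 [0.6665 0.0935 0.022 ]
top dial_knob 0.44 [0.408  0.2876 0.0743]
top dial_axis 0.77 [0.4402 0.1963 0.1199]
top tall_box_mid 0.73 [0.4093 0.288  0.0771]
top blue_box_mid 0.65 [0.6655 0.0909 0.019 ]
top paint_tin_mid 0.93 [ 0.5983 -0.4326  0.0613]
[0.4016 0.2884 0.0892] [-1.8309 -1.9342  4.3171] [-0.0014 -0.0012 -0.0009  0.0014  0.001   0.0001]
```

View pics/s6.png

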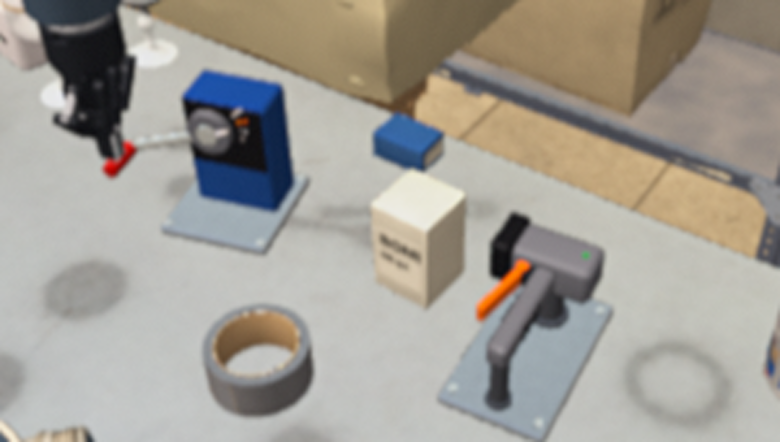

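TCP z of 89.2 mm gives q ≈ 0.89. The push is about 4 N and steady, the boxes and tin are unmoved, and the trigger looks free. I'm handing in now.

```bash
python3 -c "
from h import *
manip.hand_in();o=manip.get_obs();print(o['time_s'],o['tool_pos'],o['wrist_force'])"
```

```text
the job is handed in; nothing more can be done
the job is handed in; nothing more can be done
```

The job is handed in, with the fingers still holding the dial in its third notch. I did it in order: squeezed the scanner trigger to its stop, let it spring back, then pressed the knob down through the first two notches. It took about 12 s; `hand_in` gives no verdict, so what follows are my own last checks.

- **Trigger:** The fingers stalled at about 36 mm across, where 37.5 mm was expected. The pictures show the blade turned about 12° (0.2 rad), and back at its free angle after release.
- **Dial:** The fingertip was at z = 89.2 mm, which gives about 0.89 rad. The fingers were still, pushing with about 3.5 to 4.3 N.
- **Knob height:** The networks put the knob at z = 74 to 81 mm, against the 79 mm expected in the third notch.
- **Boxes and tin:** Both boxes and the tin measured within about 5 mm of their first positions, which is the networks' own scatter.
- **Disagreements:** In the last top view, the tall box was reported at the knob, a misdetection; the scene view showed it in place. The tin was missed in the last scene view, and the top view confirmed it.

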